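Clear the foil wrapper's catch tray into the red tote

ROBOT

A 6-joint arm with a two-finger parallel gripper is mounted at the origin on the work surface. World frame = base frame: x ahead of the robot, y to its left, z up, the work surface at z = 0. Lengths are in m, angles in rad, forces in N, time in s.
With the tool pointing down it reaches from about 0.35 to 0.85 m from the base axis. Payload 8.1 kg.
Tool frame: the origin (TCP) lies at the very end of the fingers, on their centre line; the grasp point (between the pads) lies 19 mm behind it (r.pinch_z is the distance from the TCP to the grasp point, in m); z points along the fingers, y is the line along which they close (so a half turn about z gives the same grasp; the last joint's range is limited). The gripper opens to 93 mm and grips with 3 to 60 N. Pads are 15 mm wide; open, the fingers measure 128 mm over their backs; the gripper's body (75 mm by 188 mm) begins 65 mm behind the grasp point.
Start: joints at [-1.268, 0.13, 1.488, -0, 1.523, -0.085], TCP at [0.227, -0.555, 0.195] pointing down, gripper open.
Joint ranges: [-2.96, 2.96], [-0.89, 2.26], [0.02, 2.5], [-1.34, 4.48], [0, 2.73], [-2.66, 2.66]. Speed limits (rad/s): [2.39, 2.39, 2.79, 3.14, 3.14, 3.14].

INTERFACE

Orientations are given as [roll, pitch, yaw] about the fixed x, y, z axes, in that order (R = Rz(yaw) Ry(pitch) Rx(roll)).
In Python, from bench import r gives the robot as it stands.
- The arm moves only by the tool apply_moves, never from a script. Its argument "commands" is a list of rows, each an object of numbers: "tx", "ty", "tz": the shift along the tool's x, y, z in mm; "ax", "ay", "az": the turn, a rotation vector about the tool's x, y, z in rad. A call has 1 to 12 rows; each row is the pose to reach, as a shift and turn from the pose commanded when the call began, along the tool's axes at that moment; what a row does not reach only later rows make up. A row lasts 1/12 s, in which the tool goes at most 41.7 mm and 7.16 degrees, less where a joint would pass 70% of its speed; a pose out of reach is approached as far as the arm can. A call with a gripper value outside its range is refused whole. "grip" is the finger opening in mm, from 0 to 93, set as the call begins (left out, the last holds). The fingers move at their own pace and stop on an object; the grip force is fixed at half the most. Time passes only in rows, so rows that repeat a pose let the fingers close. It gives the time, the measured TCP pose, the force, the opening and the grip force at its end, in the units of the state.
- r.get_obs(): the state, without advancing time (a new reading comes with each control period).
- r.get_image(name): name is "scene" or "top" or "wrist"; returns the picture (480x640x3 uint8, red, green, blue); there is no depth.
- r.camera_info(name): a dict with "K" (3x3 intrinsics, pixels), "world_to_cam" (4x4, takes a point from world to camera coordinates). Camera axes: x right, y up, looking along -z (the intrinsics and any distortion apply to the point x, -y, -z); pixel columns grow to the right and rows downward; lengths in m; the calibration is good to about 2 mm. A picture is of the moment at which its call begins: read the wrist's pose just before it. camera_info takes no time and is no camera call; for the wrist camera it gives the pose at the moment of the call.
- r.sign_off(): hands the job in; it is judged then, once.
The state is a dict: "t": time; "joints": joint angles; "dq": joint speeds; "joint_torque": joint torques, N m; "position": TCP position; "tool_rot": TCP orientation; "ft_force": force on the tool from outside, world axes, zero at the start; "moment": the same for the moment, N m; "opening": finger opening in m; "gripper_force": force on a finger pad.
Only numpy, scipy, OpenCV 4.12 (cv2) and the standard library are available. Lean on these libraries where they do the work, as an engineer would, in place of code of your own. Each camera call takes 0.05 s, during which the arm holds its last target. There are 200 camera calls.

TASK

Collect the three finished foil packs from the wrapping machine's sloping catch tray and put them in the red tote: the two long packs in its bigger compartment, the short one in its smaller compartment beside the short pack that is already there. Lay each one flat on the tote floor, top up, square with the tote's sides and not on top of another; set them down, do not drop them. Leave the pack already in the tote, the wash bottle, the stain jar and the tip box where they are.

Things in the scene. Friction and masses are not known exactly. Their poses are not given: they have to be found in the camera images.
- machine: Foil-wrapping machine (fixed, 365 high) with catch tray sloping 26 degrees. Origin: middle of the tray's lined sheet (220 up-slope x 330), 93 mm above the counter; x up the slope to the machine, y across, z square out of the sheet. Lip at x=-110 12 mm high, sides y=+-165 22 mm. Visor's front edge: 156 to 173 mm above the origin, 5 mm from it on the lip side; machine's face 99 mm behind it.
- tote: Red plastic tote, fixed, 280 (x) x 400 (y) x 65 mm high, walls 5 mm. Origin at the centre of its underside, z up; floor surface 5 mm above it. A 5 mm divider at y = 35 mm, 45 mm high, makes a bigger compartment (inside y = -195 to 32.5 mm) for long packs and a smaller one (y = 37.5 to 195 mm) for short packs; inside x = -135 to 135 mm. Rim flange 302 x 424 mm.
- long_a: Rigid brick wrapped in plain foil, 130 long x 46 wide x 34 mm thick, about 250 g. Origin at the centre of its underside; x along its length, y across, z out of its top. Starts flat on the catch tray, whose grippy liner holds it, roughly lengthwise up the slope, the two side by side at least 90 mm apart (which is left and which right varies).
- long_b: Rigid brick wrapped in plain foil, 130 long x 46 wide x 34 mm thick, about 250 g. Origin at the centre of its underside; x along its length, y across, z out of its top. Starts flat on the catch tray, whose grippy liner holds it, roughly lengthwise up the slope, the two side by side at least 90 mm apart (which is left and which right varies).
- short: Rigid brick wrapped in plain foil, 80 long x 46 wide x 34 mm thick, about 160 g. Origin at the centre of its underside; x along its length, y across, z out of its top. Starts on top of long_a, roughly crosswise to it, flat on the top of that pack, 34 mm above the sheet.
- tote_pack: Rigid brick wrapped in plain foil, 80 long x 46 wide x 34 mm thick, about 160 g. Origin at the centre of its underside; x along its length, y across, z out of its top. Already lies flat in the smaller compartment, its length across the compartment (along the tote's y), nearer one end or the other. Stays there.
- wash_bottle: White wash bottle, 60 mm diameter, 180 mm high with its bent spout, standing loose on the counter. Origin at the centre of its underside. Bystander.
- stain_jar: Amber glass jar with black cap, 64 mm diameter, 80 mm high, standing loose between tray and tote. Origin at the centre of its underside. Bystander.
- tip_box: Grey pipette-tip box with clear lid, 87 (x) x 122 (y) x 67 mm high, standing loose beyond the tote. Origin at the centre of its underside. Bystander.
There are look-alikes about, which are no part of the job. Leave any black or purple look-alike of the long_a alone.

How it is judged:
By the outcome, as a careful person would: the job done as asked, in the order asked, and still so for the second after the job is handed in, with the robot touching nothing.
It also fails if it takes over 69 s, if anything falls off the work surface, if the arm or the gripper's body presses on something with over 40 N, if the wrist force passes 120 N, or if a joint passes its speed limit or range.

## Working session

There is one attempt and no reset: what is moved stays moved. The work goes in short steps, Python scripts to look and compute and a tool call to move; the robot and the scene stay as the last step left them, time stands still between calls to the robot, and variables do not carry over. Pictures are saved under pics/ and viewed, at most 10 in all, crops included, and the job is handed in when it is done.

Besides the shell and the picture viewer there is one more tool, called after "Call:" in YAML: its name, and indented under it one key for each argument. apply_moves: Moves the arm, as the interface text tells. Its arguments: {"type":"object","properties":{"commands":{"type":"array","items":{"type":"object","properties":{"tx":{"type":"number"},"ty":{"type":"number"},"tz":{"type":"number"},"ax":{"type":"number"},"ay":{"type":"number"},"az":{"type":"number"}}}},"grip":{"type":"number"}},"required":["commands"]}

```bash
ls; mkdir -p pics; python3 - <<'E'
from bench import r
import cv2,numpy as np
for n in ("scene","top"):
    im=r.get_image(n); cv2.imwrite(f"pics/{n}0.png",im[:,:,::-1])
    i=r.camera_info(n); print(n,np.round(i["K"],1).tolist(),np.round(i["world_to_cam"],4).tolist(),[k for k in i])
o=r.get_obs(); print({k:np.round(v,3).tolist() for k,v in o.items()}, r.pinch_z)
E
```

```text
pics
scene [[600.7, 0.0, 318.3], [0.0, 600.7, 242.5], [0.0, 0.0, 1.0]] [[-0.4389, 0.8985, 0.0083, 0.239], [-0.8508, -0.4186, 0.3178, 0.4213], [0.289, 0.1324, 0.9481, -1.9138], [0.0, 0.0, 0.0, 1.0]] ['K', 'world_to_cam']
top [[550.4, 0.0, 315.5], [0.0, 550.4, 242.0], [0.0, 0.0, 1.0]] [[0.002, -0.9999, 0.0131, 0.0012], [0.983, 0.0044, 0.1837, -0.5252], [-0.1837, 0.0125, 0.9829, -1.5476], [0.0, 0.0, 0.0, 1.0]] ['K', 'world_to_cam']
{'t': 0.1, 'joints': [-1.268, 0.131, 1.489, -0.0, 1.523, -0.085], 'dq': [0.001, -0.001, -0.002, 0.001, -0.002, -0.001], 'joint_torque': [0.001, -56.134, -49.31, 0.077, 0.029, -0.0], 'position': [0.227, -0.555, 0.194], 'tool_rot': [-3.14, -0.0, 0.388], 'ft_force': [-0.181, 0.87, 0.004], 'moment': [-0.013, 0.041, -0.01], 'gripper_force': 0.0, 'opening': 0.093} 0.0188
```

View pics/scene0.png

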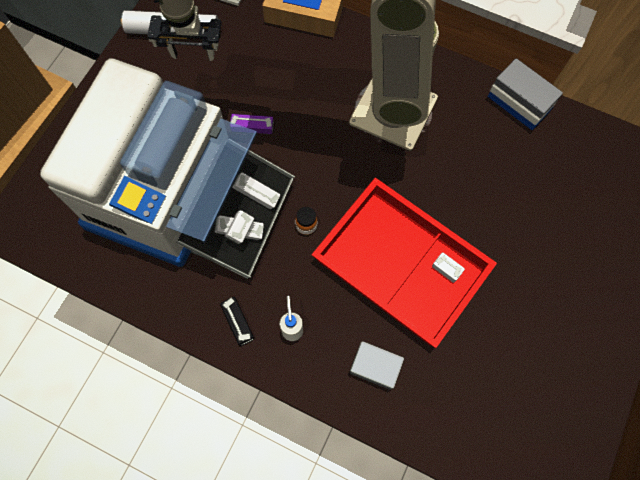

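View pics/top0.png

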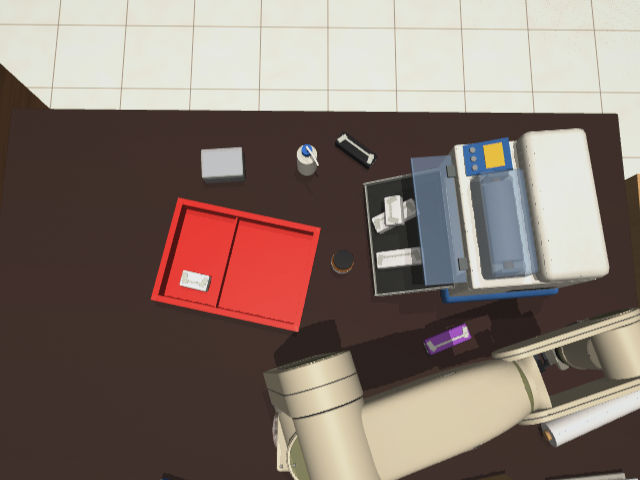

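The scene view shows the stack at about (240,226), the second long pack at (256,190) and the tote with its pack at (449,266). In the top view the lip runs from (365,184) to (376,295), the stack is at (393,213), long_b at (398,258) and the tote pack at (195,280). The visor hides the upper half of the tray.

```bash
cat > h.py <<'E'
from bench import r
import cv2,numpy as np
from scipy.spatial.transform import Rotation as Ro
def cam(n):
    i=r.camera_info(n); return np.array(i["K"]),np.array(i["world_to_cam"])
def ray(c,uv):
    K,W=c; p=np.linalg.inv(K)@[uv[0],uv[1],1]; d=W[:3,:3].T@(p*[1,-1,-1]); return -W[:3,:3].T@W[:3,3],d/np.linalg.norm(d)
def onz(c,uv,z):
    o,d=ray(c,uv); return o+d*(z-o[2])/d[2]
def onplane(c,uv,p,n):
    o,d=ray(c,uv); return o+d*((p-o)@n)/(d@n)
def tri(c1,u1,c2,u2):
    o1,d1=ray(c1,u1);o2,d2=ray(c2,u2)
    s=np.linalg.lstsq(np.c_[d1,-d2],o2-o1,rcond=None)[0]; a=o1+s[0]*d1;b=o2+s[1]*d2
    return (a+b)/2,np.linalg.norm(a-b)
def proj(c,p):
    K,W=c; q=(W@[*p,1])[:3]*[1,-1,-1]; q=K@q; return q[:2]/q[2]
def Rtool(rpy): return Ro.from_euler('xyz',rpy).as_matrix()
E
python3 - <<'E'
from h import *
out=np.zeros((600,800,3),np.uint8)
for n,(x,y,w,h),f,(X,Y) in (("scene",(175,135,130,150),3,(0,0)),("top",(355,165,110,140),4,(395,0))):
    im=cv2.imread(f"pics/{n}0.png"); c=cv2.resize(im[y:y+h,x:x+w],None,fx=f,fy=f,interpolation=cv2.INTER_CUBIC); c=c[:600-Y,:800-X]; out[Y:Y+c.shape[0],X:X+c.shape[1]]=c
cv2.imwrite("pics/crop.png",out)
for n in("scene","top"):
    im=cv2.imread(f"pics/{n}0.png"); C=cam(n); hsv=cv2.cvtColor(im,cv2.COLOR_BGR2HSV)
    m=((hsv[:,:,1]>150)&((hsv[:,:,0]<8)|(hsv[:,:,0]>172))&(hsv[:,:,2]>70)).astype(np.uint8)
    cs=max(cv2.findContours(m,cv2.RETR_EXTERNAL,cv2.CHAIN_APPROX_NONE)[0],key=cv2.contourArea)
    P=np.array([onz(C,p[0],.065)[:2] for p in cv2.convexHull(cs)],np.float32)
    b=cv2.minAreaRect(P*1000); print(n,b)
E
```

```text
scene ((461.2384338378906, 225.54354858398438), (428.2144470214844, 307.7714538574219), 77.99708557128906)
top ((461.0436706542969, 227.75949096679688), (425.5778503417969, 305.0809631347656), 77.96228790283203)
```

View pics/crop.png

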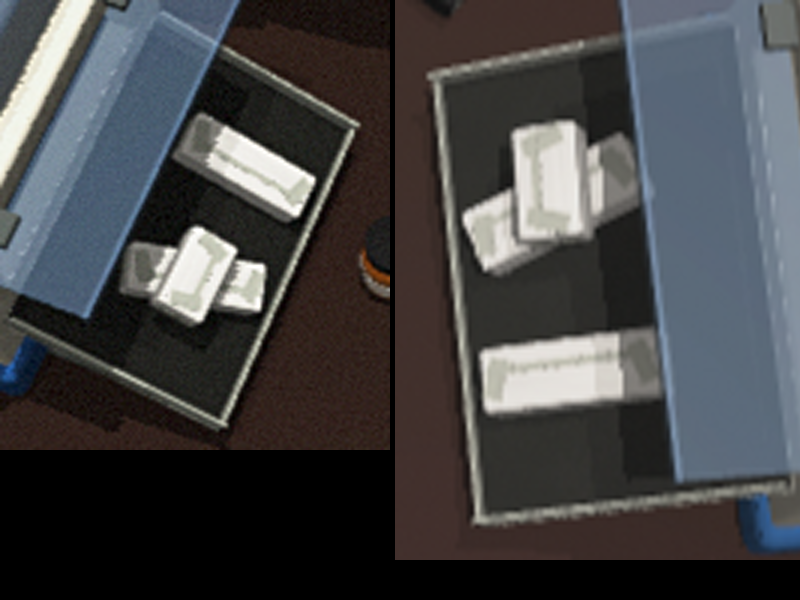

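```bash
python3 - <<'E'
from h import *
s=lambda p:(175+p[0]/3,135+p[1]/3); t=lambda p:(355+(p[0]-395)/4,165+p[1]/4)
S,T=cam("scene"),cam("top")
for c in(S,T): print("cam",ray(c,(0,0))[0])
A,ea=tri(S,s((224,427)),T,t((432,75)));B,eb=tri(S,s((357,124)),T,t((477,522)))
print(A,ea,B,eb,np.linalg.norm(A-B))
y=(A-B);y[2]=0;y/=np.linalg.norm(y); h=np.array([y[1],-y[0],0]);a=np.radians(26)
x=h*np.cos(a)+np.array([0,0,np.sin(a)]); z=np.cross(x,y); 
O=(A+B)/2; O=O+110*h*np.cos(a)/1000+h*0.005; O[2]=.093  # rough
print("O",O,"x",x,"y",y,"z",z,"yaw",np.degrees(np.arctan2(h[1],h[0])))
np.save("tray.npy",np.c_[x,y,z,O])
R=np.c_[x,y,z]
def loc(c,uv,zz): return (R.T@(onplane(c,uv,O+z*zz,z)-O))*1000
print("b top",[loc(T,t(p),.034).round() for p in((482,352),(488,410),(657,392),(652,330))])
print("b scn",[loc(S,s(p),.034).round() for p in((316,180),(300,213),(175,152),(192,115))])
print("a top lip",[loc(T,t(p),.034).round() for p in((465,218),(492,270))],"far",[loc(T,t(p),.034).round() for p in((625,135),(640,185))])
print("sh top",[loc(T,t(p),.068).round() for p in((513,127),(517,238),(586,236),(583,121))])
print("sh scn",[loc(S,s(p),.068).round() for p in((193,228),(236,243),(204,320),(160,298))])
im=cv2.imread("pics/top0.png");
g=(cv2.cvtColor(im,cv2.COLOR_BGR2GRAY)>110)&(cv2.cvtColor(im,cv2.COLOR_BGR2HSV)[:,:,1]<60); m=np.zeros_like(g);m[262:298,172:218]=g[262:298,172:218]
b=cv2.minAreaRect(np.array([onz(T,(u,v),.037)[:2]*1000 for v,u in np.argwhere(m)],np.float32));print("tp",b)
E
```

```text
cam [1.01643045 0.21498453 1.67866129]
cam [0.23194656 0.02281867 1.6176381 ]
[ 0.69894147 -0.13941427  0.05629206] 0.002085056366064089 [ 0.36969962 -0.16657757  0.05929391] 0.001558622397228378 0.3303741067161291
O [ 0.54286085 -0.25651156  0.093     ] x [ 0.07390173 -0.89575068  0.43837115] y [0.99661394 0.08222321 0.        ] z [-0.03604428  0.4368868   0.89879405] yaw -85.28363267551343
b top [array([-85., -48.,  34.]), array([-85., -90.,  34.]), array([ 36., -93.,  34.]), array([ 38., -50.,  34.])]
b scn [array([-89., -86.,  34.]), array([-88., -49.,  34.]), array([ 44., -42.,  34.]), array([ 45., -82.,  34.])]
a top lip [array([-87.,  50.,  34.]), array([-71.,   9.,  34.])] far [array([35., 88., 34.]), array([41., 51., 34.])]
sh top [array([-35., 100.,  68.]), array([-40.,  21.,  68.]), array([ 8., 15., 68.]), array([15., 95., 68.])]
sh scn [array([ 5., 25., 68.]), array([-36.,  19.,  68.]), array([-39.,  97.,  68.]), array([ 6., 98., 68.])]
tp ((413.9672546386719, 349.8038330078125), (81.82367706298828, 45.87656021118164), 77.0124740600586)
```

```bash
cat >> h.py <<'E'
M=np.load("tray.npy"); TR,TO=M[:,:3],M[:,3]
def tw(x,y,z): return TO+TR@(np.array([x,y,z])/1000)
def Rtray(yaw=0): # tool z into the sheet, tool y along tray y turned by yaw deg about tray z
    return TR@Ro.from_euler('z',yaw,degrees=True).as_matrix()@np.diag([-1,1,-1.])
def Rdown(yaw): # tool down, tool y at world heading yaw deg
    a=np.radians(yaw); y=np.array([np.cos(a),np.sin(a),0]); z=np.array([0,0,-1.]); return np.c_[np.cross(y,z),y,z]
def plan(*wps,base=None):
    o=r.get_obs(); p0,R0=(np.array(o["position"]),Rtool(o["tool_rot"])) if base is None else base
    print("now t%.2f"%o["t"],np.round(p0,4),np.round(o["tool_rot"],3),"open",round(o["opening"],4))
    for p,R in wps:
        d=R0.T@(np.array(p)-p0)*1000; w=Ro.from_matrix(R0.T@R).as_rotvec(); print("t",d.round(1),"a",w.round(4),"rows",round(max(np.linalg.norm(d)/41.7,np.linalg.norm(w)/.125),1))
E
python3 - <<'E'
from h import *
K,W=cam("wrist");o=r.get_obs();R=Rtool(o["tool_rot"]);p=np.array(o["position"])
c=-W[:3,:3].T@W[:3,3];print("cam in tool",R.T@(c-p),"view",R.T@W[:3,:3].T@[0,0,-1],"up",R.T@W[:3,:3].T@[0,1,0],K[0,0])
plan(([.28,-.32,.42],Rtray()),(tw(-30,0,170),Rtray()))
E
```

```text
cam in tool [ 0.08235059 -0.00019764 -0.19041087] view [-2.93156290e-01 -6.84817067e-04  9.56064287e-01] up [9.56063923e-01 9.19042187e-04 2.93156836e-01] 365.29130705854004
now t0.10 [ 0.2267 -0.5549  0.1944] [-3.14  -0.     0.388] open 0.0928
t [ 138.2 -197.7 -225.3] a [-0.2881 -0.3923 -1.2421] rows 10.7
t [ 436.  -253.6  -37.8] a [-0.2881 -0.3923 -1.2421] rows 12.1
```

Call:
apply_moves:
  commands:
    - {"tx": 138, "ty": -198, "tz": -225, "ax": -0.2881, "ay": -0.3923, "az": -1.2421}
    - {"tx": 138, "ty": -198, "tz": -225, "ax": -0.2881, "ay": -0.3923, "az": -1.2421}
    - {"tx": 138, "ty": -198, "tz": -225, "ax": -0.2881, "ay": -0.3923, "az": -1.2421}
    - {"tx": 138, "ty": -198, "tz": -225, "ax": -0.2881, "ay": -0.3923, "az": -1.2421}
    - {"tx": 138, "ty": -198, "tz": -225, "ax": -0.2881, "ay": -0.3923, "az": -1.2421}
    - {"tx": 138, "ty": -198, "tz": -225, "ax": -0.2881, "ay": -0.3923, "az": -1.2421}
    - {"tx": 138, "ty": -198, "tz": -225, "ax": -0.2881, "ay": -0.3923, "az": -1.2421}
    - {"tx": 138, "ty": -198, "tz": -225, "ax": -0.2881, "ay": -0.3923, "az": -1.2421}
    - {"tx": 138, "ty": -198, "tz": -225, "ax": -0.2881, "ay": -0.3923, "az": -1.2421}
    - {"tx": 138, "ty": -198, "tz": -225, "ax": -0.2881, "ay": -0.3923, "az": -1.2421}
    - {"tx": 138, "ty": -198, "tz": -225, "ax": -0.2881, "ay": -0.3923, "az": -1.2421}
    - {"tx": 138, "ty": -198, "tz": -225, "ax": -0.2881, "ay": -0.3923, "az": -1.2421}

```text
t: 1.1
position: [0.2798, -0.3191, 0.4205]
tool_rot: [3.141, 0.457, 1.658]
ft_force: [0.5, 0.5, 0.4]
opening: 0.0929
gripper_force: 0.0
```

```bash
python3 - <<'E'
from h import *
plan((tw(-30,0,170),Rtray()))
E
```

```text
now t1.10 [ 0.2798 -0.3191  0.4205] [3.141 0.457 1.658] open 0.0929
t [209.3 268.  106.5] a [0.0025 0.0034 0.0046] rows 8.5
```

Call:
apply_moves:
  commands:
    - {"tx": 209}
    - {"tx": 209}
    - {"tx": 209}
    - {"tx": 209, "ty": 40, "ax": 0.0025, "ay": 0.0034, "az": 0.0046}
    - {"tx": 209, "ty": 268, "tz": 106}
    - {"tx": 209, "ty": 268, "tz": 106}
    - {"tx": 209, "ty": 268, "tz": 106}
    - {"tx": 209, "ty": 268, "tz": 106}
    - {"tx": 209, "ty": 268, "tz": 106}
    - {"tx": 209, "ty": 268, "tz": 106}
    - {"tx": 209, "ty": 268, "tz": 106}
    - {"tx": 209, "ty": 268, "tz": 106}

```text
validation failed for argument at $.co...
```

```bash
python3 - <<'E'
from h import *
o=r.get_obs();K,W=cam("wrist");np.savez("w1.npz",K=K,W=W);im=r.get_image("wrist");cv2.imwrite("pics/w1.png",im[:,:,::-1]);print(o["position"],o["tool_rot"])
E
```

```text
[ 0.27980552 -0.31909601  0.42051831] [3.14136519 0.4571489  1.65827273]
```

View pics/w1.png

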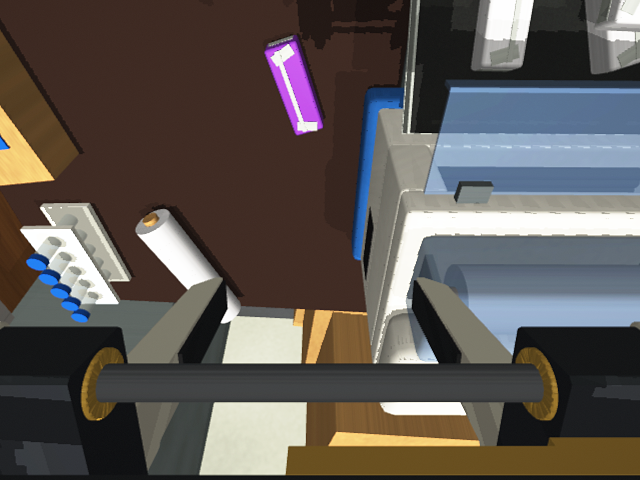

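The move call was refused, so this view still shows the arm beside the machine, with the visor's near corner at about (450,85). I'll resend it with uniform rows.

Call:
apply_moves:
  commands:
    - {"tx": 209, "ty": 0, "tz": 0}
    - {"tx": 209, "ty": 0, "tz": 0}
    - {"tx": 209, "ty": 0, "tz": 0}
    - {"tx": 209, "ty": 40, "tz": 0}
    - {"tx": 209, "ty": 268, "tz": 106}
    - {"tx": 209, "ty": 268, "tz": 106}
    - {"tx": 209, "ty": 268, "tz": 106}
    - {"tx": 209, "ty": 268, "tz": 106}
    - {"tx": 209, "ty": 268, "tz": 106}
    - {"tx": 209, "ty": 268, "tz": 106}
    - {"tx": 209, "ty": 268, "tz": 106}
    - {"tx": 209, "ty": 268, "tz": 106}

```text
validation failed for argument at $.co...
```

```bash
python3 - <<'E'
from h import *
o=r.get_obs();print(o["position"],o["tool_rot"])
if o["t"]>1.7:
    K,W=cam("wrist");np.savez("w2.npz",K=K,W=W);im=r.get_image("wrist");cv2.imwrite("pics/w2.png",im[:,:,::-1])
E
```

```text
[ 0.27969711 -0.31929719  0.42023812] [3.14004184 0.45539067 1.65208802]
```

Call:
apply_moves:
  commands:
    - {"tx": 209, "ty": 1, "tz": 1, "ax": 0.001, "ay": 0.003, "az": 0.003}
    - {"tx": 209, "ty": 1, "tz": 1, "ax": 0.001, "ay": 0.003, "az": 0.003}
    - {"tx": 209, "ty": 1, "tz": 1, "ax": 0.001, "ay": 0.003, "az": 0.003}
    - {"tx": 209, "ty": 40, "tz": 1, "ax": 0.001, "ay": 0.003, "az": 0.003}
    - {"tx": 209, "ty": 268, "tz": 106, "ax": 0.001, "ay": 0.003, "az": 0.003}
    - {"tx": 209, "ty": 268, "tz": 106, "ax": 0.001, "ay": 0.003, "az": 0.003}
    - {"tx": 209, "ty": 268, "tz": 106, "ax": 0.001, "ay": 0.003, "az": 0.003}
    - {"tx": 209, "ty": 268, "tz": 106, "ax": 0.001, "ay": 0.003, "az": 0.003}
    - {"tx": 209, "ty": 268, "tz": 106, "ax": 0.001, "ay": 0.003, "az": 0.003}
    - {"tx": 209, "ty": 268, "tz": 106, "ax": 0.001, "ay": 0.003, "az": 0.003}
    - {"tx": 209, "ty": 268, "tz": 106, "ax": 0.001, "ay": 0.003, "az": 0.003}
    - {"tx": 209, "ty": 268, "tz": 106, "ax": 0.001, "ay": 0.003, "az": 0.003}

```text
t: 2.15
position: [0.5363, -0.1572, 0.2269]
tool_rot: [-3.134, 0.45, 1.65]
ft_force: [-0.6, -0.9, -0.2]
opening: 0.0932
gripper_force: 0.0
```

```bash
python3 - <<'E'
from h import *
o=r.get_obs();print(o["position"],o["tool_rot"])
if o["t"]>1.7:
    K,W=cam("wrist");np.savez("w2.npz",K=K,W=W);im=r.get_image("wrist");cv2.imwrite("pics/w2.png",im[:,:,::-1])
E
```

```text
[ 0.53628355 -0.15716606  0.22688961] [-3.13392619  0.44997939  1.64997434]
```

View pics/w2.png

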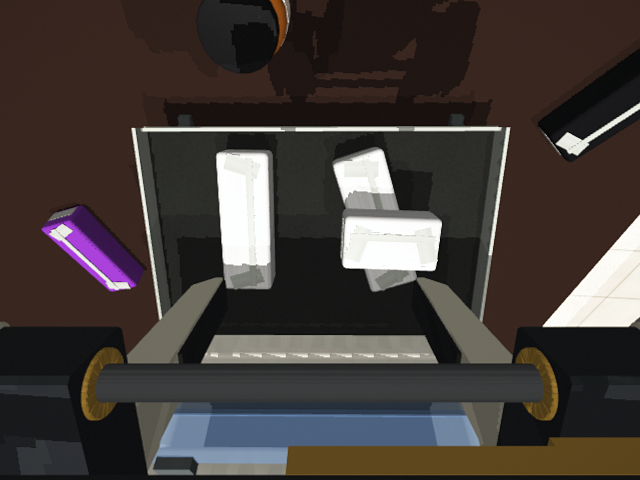

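The wrist view shows long_b at about (217–272, 150–288), long_a at (335–415, 150–290) with the short pack across it at (342–440, 210–270), and the lip at row 129. I'll zoom in for exact corners.

```bash
python3 - <<'E'
import cv2,numpy as np
im=cv2.imread("pics/w2.png")[120:310,200:460]; im=(255*(im/255.)**1.8).astype(np.uint8)
cv2.imwrite("pics/w2c.png",cv2.resize(im,None,fx=3,fy=3,interpolation=cv2.INTER_CUBIC))
E
```

```text
(no output)
```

View pics/w2c.png

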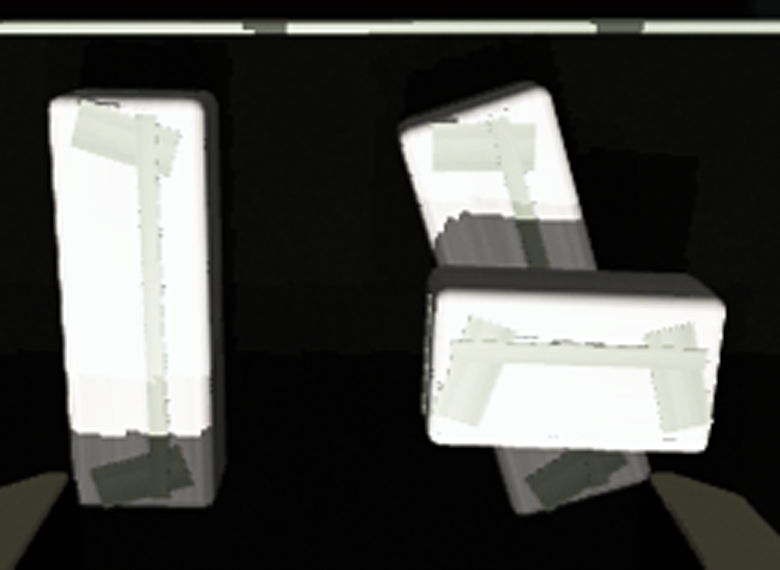

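```bash
python3 - <<'E'
from h import *
f=np.load("w2.npz");C=(f["K"],f["W"])
c=lambda p:(200+p[0]/3,120+p[1]/3)
def loc(uv,z): return (TR.T@(onplane(C,uv,TO+TR[:,2]*z/1000,TR[:,2])-TO))[:2]*1000
print("lip top z12",[loc(p,12).round(1) for p in((134,129),(320,129),(509,128))])
print("side22",[loc(p,22).round(1) for p in((150,250),(495,250))])
for n,z,ps in(("b",34,((50,98),(206,98),(213,506),(77,506))),("a",34,((401,128),(545,84),(650,478),(522,514))),("s",68,((436,290),(725,305),(708,452),(428,445)))):
    L=np.array([loc(c(p),z) for p in ps]); e=np.roll(L,-1,0)-L
    print(n,L.round(1).tolist(),"cen",L.mean(0).round(1),"len",np.linalg.norm(e,axis=1).round(1),"ang",np.degrees(np.arctan2(e[:,1],e[:,0])).round(1))
E
```

```text
lip top z12 [array([-108.5, -167. ]), array([-107.9,    1.3]), array([-108. ,  170.8])]
side22 [array([   3.9, -163.5]), array([  4.2, 168.9])]
b [[-88.9, -87.6], [-88.7, -42.7], [39.2, -46.1], [39.2, -89.8]] cen [-24.8 -66.6] len [ 44.8 127.9  43.7 128.1] ang [ 89.8  -1.5 -90.  179. ]
a [[-80.1, 13.2], [-92.3, 54.1], [29.4, 92.8], [41.9, 52.9]] cen [-25.3  53.2] len [ 42.7 127.8  41.9 128.3] ang [ 106.6   17.6  -72.6 -162. ]
s [[-40.5, 21.9], [-36.2, 99.8], [6.5, 99.1], [4.4, 20.4]] cen [-16.4  60.3] len [78.  42.7 78.7 44.9] ang [ 86.8  -1.1 -91.6 178.1]
```

```bash
python3 - <<'E'
from h import *
J=cam("top");print("jar",onz(J,(343,260),.08),"bottle",onz(J,(307,160),.15))
R=Rtray(-2)
plan((tw(-16.4,60.3,90),R),(tw(-16.4,60.3,36),R))
E
```

```text
jar [ 0.46803811 -0.07461168  0.08      ] bottle [0.73900871 0.02831546 0.15      ]
now t2.20 [ 0.535  -0.1574  0.229 ] [-3.135  0.451  1.65 ] open 0.093
t [-13.4  60.6  75.3] a [-0.0083 -0.003   0.0317] rows 2.3
t [-13.5  61.1 129.3] a [-0.0083 -0.003   0.0317] rows 3.4
```

Call:
apply_moves:
  commands:
    - {"tx": -13, "ty": 61, "tz": 75, "ax": -0.006, "ay": -0.002, "az": 0.03}
    - {"tx": -13, "ty": 61, "tz": 75, "ax": -0.006, "ay": -0.002, "az": 0.03}
    - {"tx": -13, "ty": 61, "tz": 75, "ax": -0.006, "ay": -0.002, "az": 0.03}
    - {"tx": -13, "ty": 61, "tz": 75, "ax": -0.006, "ay": -0.002, "az": 0.03}
    - {"tx": -13, "ty": 61, "tz": 75, "ax": -0.006, "ay": -0.002, "az": 0.03}

```text
t: 2.62
position: [0.5986, -0.1975, 0.1714]
tool_rot: [3.122, 0.454, 1.614]
ft_force: [0.1, -0.2, 0.3]
opening: 0.0928
gripper_force: 0.0
```

```bash
python3 - <<'E'
from h import *
R=Rtray(-2)
plan((tw(-16.4,60.3,36),R))
im=r.get_image("wrist");cv2.imwrite("pics/w3.png",im[:,:,::-1])
plan((tw(-16.4,60.3,36),R))
E
```

```text
now t2.62 [ 0.5986 -0.1975  0.1714] [3.122 0.454 1.614] open 0.0928
t [ 2.  -0.3 58.3] a [ 0.0027  0.0002 -0.0005] rows 1.4
now t2.67 [ 0.5992 -0.1971  0.1728] [3.119 0.454 1.614] open 0.0932
t [ 2.4 -1.1 59.6] a [ 0.005   0.0006 -0.0005] rows 1.4
```

View pics/w3.png

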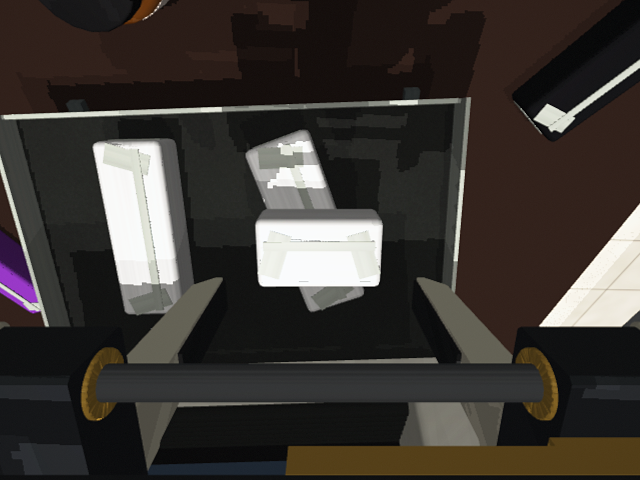

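The short pack sits midway between the fingers (258–382, centre 320) and square to them. Descending.

Call:
apply_moves:
  commands:
    - {"tx": 2, "ty": 0, "tz": 25, "ax": 0.003, "ay": 0, "az": 0}
    - {"tx": 2, "ty": 0, "tz": 45, "ax": 0.003, "ay": 0, "az": 0}
    - {"tx": 2, "ty": 0, "tz": 57, "ax": 0.003, "ay": 0, "az": 0}
    - {"tx": 2, "ty": 0, "tz": 57, "ax": 0.003, "ay": 0, "az": 0}
    - {"tx": 2, "ty": 0, "tz": 57, "ax": 0.003, "ay": 0, "az": 0}

```text
t: 3.08
position: [0.6017, -0.2198, 0.1205]
tool_rot: [3.123, 0.454, 1.615]
ft_force: [0.3, 0.6, -1.0]
opening: 0.0933
gripper_force: 0.0
```

Call:
apply_moves:
  commands:
    - {"tx": 0, "ty": 0, "tz": 0, "ax": 0, "ay": 0, "az": 0}
    - {"tx": 0, "ty": 0, "tz": 0, "ax": 0, "ay": 0, "az": 0}
    - {"tx": 0, "ty": 0, "tz": 0, "ax": 0, "ay": 0, "az": 0}
    - {"tx": 0, "ty": 0, "tz": 0, "ax": 0, "ay": 0, "az": 0}
  grip: 60

```text
t: 3.42
position: [0.6026, -0.2197, 0.1213]
tool_rot: [3.121, 0.455, 1.616]
ft_force: [-3.5, 3.4, 7.0]
opening: 0.0793
gripper_force: 30.0
```

```bash
cat >> h.py <<'E'
TY=-12.0; TC=np.array([.461,.2268,0])
def ttw(x,y,z): return TC+Ro.from_euler('z',TY,degrees=True).as_matrix()@(np.array([x,y,z])/1000)
E
python3 - <<'E'
from h import *
o=r.get_obs();print(o["ft_force"],o["gripper_force"],o["joints"]); print((TR.T@(np.array(o["position"])-TO)*1000).round(1))
p=np.array(o["position"]);R=Rtool(o["tool_rot"])
plan((p+[0,.06,.16],R),([.56,.1,.32],Rdown(TY)),(ttw(50,116,100),Rdown(TY)))
E
```

```text
[-3.52239082  3.43470999  7.04662115] 30.009096264839172 [-0.1625174   0.18081085  1.64635288 -0.46831021  1.22987417 -0.07167935]
[-16.2  62.6  39.4]
now t3.42 [ 0.6026 -0.2197  0.1213] [3.121 0.455 1.616] open 0.0793
t [ -16.4    6.1 -170. ] a [0. 0. 0.] rows 4.1
t [ 201.4  -21.8 -320.1] a [0.0776 0.4496 0.2544] rows 9.1
t [ 505.4  -39.4 -224.1] a [0.0776 0.4496 0.2544] rows 13.3
```

Call:
apply_moves:
  commands:
    - {"tx": 0, "ty": 0, "tz": -20, "ax": 0, "ay": 0, "az": 0}
    - {"tx": 10, "ty": 0, "tz": -55, "ax": 0, "ay": 0, "az": 0}
    - {"tx": 30, "ty": 0, "tz": -90, "ax": 0, "ay": 0, "az": 0}
    - {"tx": 201, "ty": -22, "tz": -320, "ax": 0.0776, "ay": 0.4496, "az": 0.2544}
    - {"tx": 201, "ty": -22, "tz": -320, "ax": 0.0776, "ay": 0.4496, "az": 0.2544}
    - {"tx": 201, "ty": -22, "tz": -320, "ax": 0.0776, "ay": 0.4496, "az": 0.2544}
    - {"tx": 201, "ty": -22, "tz": -320, "ax": 0.0776, "ay": 0.4496, "az": 0.2544}
    - {"tx": 201, "ty": -22, "tz": -320, "ax": 0.0776, "ay": 0.4496, "az": 0.2544}
    - {"tx": 201, "ty": -22, "tz": -320, "ax": 0.0776, "ay": 0.4496, "az": 0.2544}
    - {"tx": 201, "ty": -22, "tz": -320, "ax": 0.0776, "ay": 0.4496, "az": 0.2544}
    - {"tx": 505, "ty": -39, "tz": -224, "ax": 0.0776, "ay": 0.4496, "az": 0.2544}
    - {"tx": 505, "ty": -39, "tz": -224, "ax": 0.0776, "ay": 0.4496, "az": 0.2544}

```text
t: 4.42
position: [0.555, 0.1615, 0.2654]
tool_rot: [3.135, -0.004, 1.362]
ft_force: [0.1, 0.3, -3.2]
opening: 0.0797
gripper_force: 30.0
```

```bash
python3 - <<'E'
from h import *
plan((ttw(50,116,80),Rdown(TY)))
E
```

```text
now t4.42 [0.555  0.1615 0.2654] [ 3.135 -0.004  1.362] open 0.0797
t [159.7 -56.8 185.6] a [ 0.007  -0.0038  0.0002] rows 6.0
```

Call:
apply_moves:
  commands:
    - {"tx": 158, "ty": -54, "tz": 150, "ax": 0.005, "ay": -0.003, "az": 0}
    - {"tx": 158, "ty": -54, "tz": 150, "ax": 0.005, "ay": -0.003, "az": 0}
    - {"tx": 158, "ty": -54, "tz": 150, "ax": 0.005, "ay": -0.003, "az": 0}
    - {"tx": 158, "ty": -54, "tz": 150, "ax": 0.005, "ay": -0.003, "az": 0}
    - {"tx": 158, "ty": -54, "tz": 150, "ax": 0.005, "ay": -0.003, "az": 0}
    - {"tx": 158, "ty": -54, "tz": 150, "ax": 0.005, "ay": -0.003, "az": 0}
    - {"tx": 158, "ty": -54, "tz": 170, "ax": 0.005, "ay": -0.003, "az": 0}
    - {"tx": 158, "ty": -54, "tz": 185, "ax": 0.005, "ay": -0.003, "az": 0}
    - {"tx": 158, "ty": -54, "tz": 185, "ax": 0.005, "ay": -0.003, "az": 0}
    - {"tx": 158, "ty": -54, "tz": 185, "ax": 0.005, "ay": -0.003, "az": 0}

```text
t: 5.25
position: [0.532, 0.3247, 0.0758]
tool_rot: [-3.134, 0.004, 1.361]
ft_force: [-0.1, 0.2, -1.7]
opening: 0.0793
gripper_force: 30.0
```

```bash
python3 - <<'E'
from h import *
o=r.get_obs();print(o["ft_force"])
plan((ttw(50,116,10),Rdown(TY)))
E
```

```text
[-0.08323472  0.24450942 -1.71464672]
now t5.25 [0.532  0.3247 0.0758] [-3.134  0.004  1.361] open 0.0793
t [ 5.8  1.4 65.8] a [-0.008   0.0042 -0.    ] rows 1.6
```

Call:
apply_moves:
  commands:
    - {"tx": 5, "ty": 1, "tz": 25, "ax": -0.004, "ay": 0.002, "az": 0}
    - {"tx": 5, "ty": 1, "tz": 45, "ax": -0.004, "ay": 0.002, "az": 0}
    - {"tx": 5, "ty": 1, "tz": 57, "ax": -0.004, "ay": 0.002, "az": 0}
    - {"tx": 5, "ty": 1, "tz": 60, "ax": -0.004, "ay": 0.002, "az": 0}
    - {"tx": 5, "ty": 1, "tz": 61, "ax": -0.004, "ay": 0.002, "az": 0}
    - {"tx": 5, "ty": 1, "tz": 62, "ax": -0.004, "ay": 0.002, "az": 0}

```text
t: 5.75
position: [0.5353, 0.33, 0.0158]
tool_rot: [-3.14, -0.0, 1.361]
ft_force: [0.3, 0.2, -2.1]
opening: 0.0793
gripper_force: 30.0
```

Call:
apply_moves:
  commands:
    - {"tx": 0, "ty": 0, "tz": 1, "ax": 0, "ay": 0, "az": 0}
    - {"tx": 0, "ty": 0, "tz": 2, "ax": 0, "ay": 0, "az": 0}

```text
t: 5.92
position: [0.5353, 0.3302, 0.0138]
tool_rot: [-3.141, -0.001, 1.361]
ft_force: [-0.2, 0.2, -0.8]
opening: 0.0797
gripper_force: 30.0
```

Call:
apply_moves:
  commands:
    - {"tx": 0, "ty": 0, "tz": 1, "ax": 0, "ay": 0, "az": 0}
    - {"tx": 0, "ty": 0, "tz": 1, "ax": 0, "ay": 0, "az": 0}

```text
t: 6.08
position: [0.5344, 0.3299, 0.0116]
tool_rot: [-3.139, 0.001, 1.361]
ft_force: [-0.1, 0.2, -1.7]
opening: 0.0792
gripper_force: 30.0
```

Call:
apply_moves:
  commands:
    - {"tx": 0, "ty": 0, "tz": 1, "ax": 0, "ay": 0, "az": 0}
    - {"tx": 0, "ty": 0, "tz": 1, "ax": 0, "ay": 0, "az": 0}

```text
t: 6.25
position: [0.5344, 0.33, 0.0109]
tool_rot: [-3.139, 0.0, 1.361]
ft_force: [-1.2, -0.7, 2.5]
opening: 0.0793
gripper_force: 30.0
```

Call:
apply_moves:
  commands:
    - {"tx": 0, "ty": 0, "tz": 1, "ax": 0, "ay": 0, "az": 0}
    - {"tx": 0, "ty": 0, "tz": 1, "ax": 0, "ay": 0, "az": 0}

```text
t: 6.42
position: [0.5344, 0.33, 0.0108]
tool_rot: [-3.139, 0.001, 1.361]
ft_force: [-6.0, -2.0, 9.7]
opening: 0.0794
gripper_force: 30.0
```

Call:
apply_moves:
  commands:
    - {"tx": 0, "ty": 0, "tz": 1, "ax": 0, "ay": 0, "az": 0}
    - {"tx": 0, "ty": 0, "tz": 1, "ax": 0, "ay": 0, "az": 0}

```text
t: 6.58
position: [0.5344, 0.33, 0.0108]
tool_rot: [-3.139, 0.001, 1.361]
ft_force: [-9.6, -4.2, 18.2]
opening: 0.0794
gripper_force: 30.0
```

Call:
apply_moves:
  commands:
    - {"tx": 0, "ty": 0, "tz": -2, "ax": 0, "ay": 0, "az": 0}
    - {"tx": 0, "ty": 0, "tz": -2, "ax": 0, "ay": 0, "az": 0}
    - {"tx": 0, "ty": 0, "tz": -2, "ax": 0, "ay": 0, "az": 0}
    - {"tx": 0, "ty": 0, "tz": -20, "ax": 0, "ay": 0, "az": 0}
    - {"tx": 0, "ty": 0, "tz": -60, "ax": 0, "ay": 0, "az": 0}
    - {"tx": 0, "ty": 0, "tz": -100, "ax": 0, "ay": 0, "az": 0}
    - {"tx": 0, "ty": 0, "tz": -140, "ax": 0, "ay": 0, "az": 0}
    - {"tx": 0, "ty": 0, "tz": -180, "ax": 0, "ay": 0, "az": 0}
    - {"tx": 0, "ty": 0, "tz": -220, "ax": 0, "ay": 0, "az": 0}
    - {"tx": 0, "ty": 0, "tz": -260, "ax": 0, "ay": 0, "az": 0}
  grip: 93

```text
t: 7.42
position: [0.5346, 0.3297, 0.2698]
tool_rot: [-3.139, 0.001, 1.361]
ft_force: [0.7, -0.2, 0.5]
opening: 0.0933
gripper_force: 0.0
```

```bash
python3 - <<'E'
from h import *
plan(([.56,.0,.30],Rtray()),(tw(-50,10,150),Rtray()))
E
```

```text
now t7.42 [0.5346 0.3297 0.2698] [-3.139e+00  1.000e-03  1.361e+00] open 0.0933
t [-317.2   93.3  -30.1] a [-0.0691 -0.45   -0.2862] rows 8.0
t [-462.7  107.9   64.1] a [-0.0691 -0.45   -0.2862] rows 11.5
```

Call:
apply_moves:
  commands:
    - {"tx": -317, "ty": 93, "tz": -30, "ax": -0.0691, "ay": -0.45, "az": -0.2862}
    - {"tx": -317, "ty": 93, "tz": -30, "ax": -0.0691, "ay": -0.45, "az": -0.2862}
    - {"tx": -317, "ty": 93, "tz": -30, "ax": -0.0691, "ay": -0.45, "az": -0.2862}
    - {"tx": -317, "ty": 93, "tz": -30, "ax": -0.0691, "ay": -0.45, "az": -0.2862}
    - {"tx": -317, "ty": 93, "tz": -30, "ax": -0.0691, "ay": -0.45, "az": -0.2862}
    - {"tx": -317, "ty": 93, "tz": -30, "ax": -0.0691, "ay": -0.45, "az": -0.2862}
    - {"tx": -317, "ty": 93, "tz": -30, "ax": -0.0691, "ay": -0.45, "az": -0.2862}
    - {"tx": -462, "ty": 108, "tz": 64, "ax": -0.0691, "ay": -0.45, "az": -0.2862}
    - {"tx": -462, "ty": 108, "tz": 64, "ax": -0.0691, "ay": -0.45, "az": -0.2862}
    - {"tx": -462, "ty": 108, "tz": 64, "ax": -0.0691, "ay": -0.45, "az": -0.2862}
    - {"tx": -462, "ty": 108, "tz": 64, "ax": -0.0691, "ay": -0.45, "az": -0.2862}
    - {"tx": -462, "ty": 108, "tz": 64, "ax": -0.0691, "ay": -0.45, "az": -0.2862}

```text
t: 8.42
position: [0.5436, -0.1464, 0.2031]
tool_rot: [3.142, 0.454, 1.653]
ft_force: [0.3, -0.3, -0.3]
opening: 0.093
gripper_force: 0.0
```

Call:
apply_moves:
  commands:
    - {"tx": 0, "ty": 0, "tz": 0, "ax": 0, "ay": 0, "az": 0}
    - {"tx": 0, "ty": 0, "tz": 0, "ax": 0, "ay": 0, "az": 0}

```text
t: 8.58
position: [0.5426, -0.1463, 0.2026]
tool_rot: [-3.139, 0.453, 1.651]
ft_force: [-0.0, -0.3, -0.2]
opening: 0.0933
gripper_force: 0.0
```

```bash
python3 - <<'E'
from h import *
o=r.get_obs();print(o["position"])
K,W=cam("wrist");np.savez("w4.npz",K=K,W=W);im=r.get_image("wrist")[:,:,::-1];cv2.imwrite("pics/w4.png",im)
im=im[80:320,180:445]; im=(255*(im/255.)**1.8).astype(np.uint8)
cv2.imwrite("pics/w4c.png",cv2.resize(im,None,fx=2.5,fy=2.5,interpolation=cv2.INTER_CUBIC))
E
```

```text
[ 0.54261207 -0.14627867  0.20259207]
```

View pics/w4c.png

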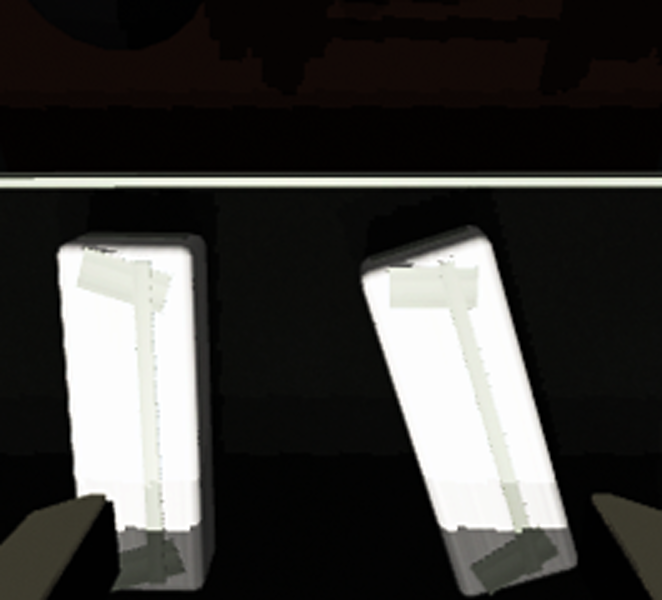

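The short pack is gone from the tray. long_a's top corners in the crop are (363,275), (490,233), (577,565) and (468,595), so it hasn't moved much.

```bash
python3 - <<'E'
from h import *
f=np.load("w4.npz");C=(f["K"],f["W"])
c=lambda p:(180+p[0]/2.5,80+p[1]/2.5)
def loc(uv,z): return (TR.T@(onplane(C,uv,TO+TR[:,2]*z/1000,TR[:,2])-TO))[:2]*1000
for n,ps in(("a",((363,275),(490,233),(577,565),(468,595))),("b",((58,250),(192,248),(204,590)))):
    L=np.array([loc(c(p),34) for p in ps]); e=np.roll(L,-1,0)-L
    print(n,L.round(1).tolist(),"cen",(L[0]/2+L[2]/2).round(1),"len",np.linalg.norm(e,axis=1).round(1),"ang",np.degrees(np.arctan2(e[:,1],e[:,0])).round(1))
R=Rtray(17.5)
plan((tw(-25,53,60),R),(tw(-25,53,6),R))
E
```

```text
a [[-78.9, 13.5], [-92.7, 55.4], [29.1, 92.6], [41.5, 52.8]] cen [-24.9  53. ] len [ 44.1 127.4  41.6 126.7] ang [ 108.3   17.   -72.7 -161.9]
b [[-87.5, -87.9], [-88.1, -43.3], [39.3, -45.6]] cen [-24.1 -66.7] len [ 44.6 127.4 133.7] ang [  90.7   -1.  -161.6]
now t8.63 [ 0.5437 -0.145   0.2038] [-3.141  0.453  1.652] open 0.093
t [-26.2  43.1  88.2] a [-0.0013 -0.0008 -0.3068] rows 2.5
t [-26.3  43.2 142.2] a [-0.0013 -0.0008 -0.3068] rows 3.6
```

Call:
apply_moves:
  commands:
    - {"tx": -26, "ty": 43, "tz": 88, "ax": -0.001, "ay": -0.001, "az": -0.307}
    - {"tx": -26, "ty": 43, "tz": 88, "ax": -0.001, "ay": -0.001, "az": -0.307}
    - {"tx": -26, "ty": 43, "tz": 88, "ax": -0.001, "ay": -0.001, "az": -0.307}
    - {"tx": -26, "ty": 43, "tz": 88, "ax": -0.001, "ay": -0.001, "az": -0.307}
    - {"tx": -26, "ty": 43, "tz": 88, "ax": -0.001, "ay": -0.001, "az": -0.307}

```text
t: 9.05
position: [0.5924, -0.2016, 0.1364]
tool_rot: [-2.996, 0.432, 1.991]
ft_force: [0.3, 1.1, 0.4]
opening: 0.0929
gripper_force: 0.0
```

```bash
python3 - <<'E'
from h import *
R=Rtray(17.5)
plan((tw(-25,53,6),R))
E
```

```text
now t9.05 [ 0.5924 -0.2016  0.1364] [-2.996  0.432  1.991] open 0.0929
t [-1.2 -1.3 55.2] a [0.0004 0.0003 0.0005] rows 1.3
```

Call:
apply_moves:
  commands:
    - {"tx": -1, "ty": -1, "tz": 25, "ax": 0, "ay": 0, "az": 0}
    - {"tx": -1, "ty": -1, "tz": 45, "ax": 0, "ay": 0, "az": 0}
    - {"tx": -1, "ty": -1, "tz": 55, "ax": 0, "ay": 0, "az": 0}
    - {"tx": -1, "ty": -1, "tz": 55, "ax": 0, "ay": 0, "az": 0}
    - {"tx": -1, "ty": -1, "tz": 55, "ax": 0, "ay": 0, "az": 0}

```text
t: 9.47
position: [0.5941, -0.2271, 0.089]
tool_rot: [-2.997, 0.433, 1.992]
ft_force: [0.8, 0.3, 0.4]
opening: 0.0928
gripper_force: 0.0
```

Call:
apply_moves:
  commands:
    - {"tx": 0, "ty": 0, "tz": 0, "ax": 0, "ay": 0, "az": 0}
    - {"tx": 0, "ty": 0, "tz": 0, "ax": 0, "ay": 0, "az": 0}
    - {"tx": 0, "ty": 0, "tz": 0, "ax": 0, "ay": 0, "az": 0}
    - {"tx": 0, "ty": 0, "tz": 0, "ax": 0, "ay": 0, "az": 0}
    - {"tx": 0, "ty": 0, "tz": 0, "ax": 0, "ay": 0, "az": 0}
  grip: 30

```text
t: 9.88
position: [0.594, -0.2279, 0.0883]
tool_rot: [-2.997, 0.433, 1.992]
ft_force: [-0.3, 0.0, -0.1]
opening: 0.0642
gripper_force: 0.0
```

```bash
python3 - <<'E'
from h import *
o=r.get_obs();print((TR.T@(np.array(o["position"])-TO)*1000).round(1),o["joints"])
plan(([.54,.0,.28],Rdown(TY)),(ttw(65,-81,150),Rdown(TY)))
E
```

```text
[-23.9  53.3   6.5] [-0.17867299  0.19772251  1.69132314 -0.47846213  1.16954188 -0.39673707]
now t9.88 [ 0.594  -0.2279  0.0883] [-2.997  0.433  1.992] open 0.0642
t [ 128.4    4.5 -274. ] a [-0.0015  0.4615  0.5885] rows 7.3
t [ 306.    38.4 -217.1] a [-0.0015  0.4615  0.5885] rows 9.0
```

Call:
apply_moves:
  commands:
    - {"tx": 0, "ty": 0, "tz": 0, "ax": 0, "ay": 0, "az": 0}
    - {"tx": 0, "ty": 0, "tz": 0, "ax": 0, "ay": 0, "az": 0}
    - {"tx": 0, "ty": 0, "tz": 0, "ax": 0, "ay": 0, "az": 0}
    - {"tx": 0, "ty": 0, "tz": 0, "ax": 0, "ay": 0, "az": 0}
    - {"tx": 0, "ty": 0, "tz": 0, "ax": 0, "ay": 0, "az": 0}

```text
t: 10.3
position: [0.5936, -0.228, 0.0877]
tool_rot: [-2.996, 0.432, 1.992]
ft_force: [-0.0, 0.5, -0.1]
opening: 0.0454
gripper_force: 30.0
```

Call:
apply_moves:
  commands:
    - {"tx": 0, "ty": 0, "tz": -20, "ax": 0, "ay": 0, "az": 0}
    - {"tx": 15, "ty": 0, "tz": -50, "ax": 0, "ay": 0, "az": 0}
    - {"tx": 55, "ty": 0, "tz": -65, "ax": 0, "ay": 0, "az": 0}
    - {"tx": 85, "ty": 0, "tz": -85, "ax": 0, "ay": 0, "az": 0}
    - {"tx": 128, "ty": 4, "tz": -274, "ax": 0, "ay": 0.4615, "az": 0.5885}
    - {"tx": 128, "ty": 4, "tz": -274, "ax": 0, "ay": 0.4615, "az": 0.5885}
    - {"tx": 128, "ty": 4, "tz": -274, "ax": 0, "ay": 0.4615, "az": 0.5885}
    - {"tx": 128, "ty": 4, "tz": -274, "ax": 0, "ay": 0.4615, "az": 0.5885}
    - {"tx": 128, "ty": 4, "tz": -274, "ax": 0, "ay": 0.4615, "az": 0.5885}
    - {"tx": 128, "ty": 4, "tz": -274, "ax": 0, "ay": 0.4615, "az": 0.5885}
    - {"tx": 306, "ty": 38, "tz": -217, "ax": 0, "ay": 0.4615, "az": 0.5885}
    - {"tx": 306, "ty": 38, "tz": -217, "ax": 0, "ay": 0.4615, "az": 0.5885}

```text
t: 11.3
position: [0.5274, 0.0555, 0.2246]
tool_rot: [3.138, -0.001, 1.353]
ft_force: [0.8, 0.3, -4.5]
opening: 0.0456
gripper_force: 30.0
```

```bash
python3 - <<'E'
from h import *
plan((ttw(65,-81,90),Rdown(TY)))
E
```

```text
now t11.30 [0.5274 0.0555 0.2246] [ 3.138e+00 -1.000e-03  1.353e+00] open 0.0456
t [ 72.3 -36.7 134.5] a [ 0.0037 -0.001  -0.0087] rows 3.8
```

Call:
apply_moves:
  commands:
    - {"tx": 72, "ty": -36, "tz": 70, "ax": 0.002, "ay": 0, "az": -0.007}
    - {"tx": 72, "ty": -36, "tz": 70, "ax": 0.002, "ay": 0, "az": -0.007}
    - {"tx": 72, "ty": -36, "tz": 70, "ax": 0.002, "ay": 0, "az": -0.007}
    - {"tx": 72, "ty": -36, "tz": 100, "ax": 0.002, "ay": 0, "az": -0.007}
    - {"tx": 72, "ty": -36, "tz": 134, "ax": 0.002, "ay": 0, "az": -0.007}
    - {"tx": 72, "ty": -36, "tz": 134, "ax": 0.002, "ay": 0, "az": -0.007}
    - {"tx": 72, "ty": -36, "tz": 134, "ax": 0.002, "ay": 0, "az": -0.007}

```text
t: 11.88
position: [0.5022, 0.1358, 0.0864]
tool_rot: [-3.132, 0.003, 1.368]
ft_force: [-0.5, -0.0, -2.5]
opening: 0.0456
gripper_force: 30.0
```

```bash
python3 - <<'E'
from h import *
plan((ttw(65,-81,12),Rdown(TY)))
E
```

```text
now t11.88 [0.5022 0.1358 0.0864] [-3.132e+00  3.000e-03  1.368e+00] open 0.0456
t [-0.4  6.5 74.3] a [-0.0099  0.0029  0.0068] rows 1.8
```

Call:
apply_moves:
  commands:
    - {"tx": 0, "ty": 6, "tz": 25, "ax": -0.006, "ay": 0.002, "az": 0.006}
    - {"tx": 0, "ty": 6, "tz": 50, "ax": -0.006, "ay": 0.002, "az": 0.006}
    - {"tx": 0, "ty": 6, "tz": 65, "ax": -0.006, "ay": 0.002, "az": 0.006}
    - {"tx": 0, "ty": 6, "tz": 70, "ax": -0.006, "ay": 0.002, "az": 0.006}
    - {"tx": 0, "ty": 6, "tz": 71, "ax": -0.006, "ay": 0.002, "az": 0.006}
    - {"tx": 0, "ty": 6, "tz": 72, "ax": -0.006, "ay": 0.002, "az": 0.006}

```text
t: 12.38
position: [0.5121, 0.1351, 0.0188]
tool_rot: [3.137, -0.003, 1.362]
ft_force: [1.5, -1.1, -2.9]
opening: 0.0454
gripper_force: 30.0
```

Call:
apply_moves:
  commands:
    - {"tx": 0, "ty": 0, "tz": 1, "ax": 0, "ay": 0, "az": 0}
    - {"tx": 0, "ty": 0, "tz": 1, "ax": 0, "ay": 0, "az": 0}

```text
t: 12.55
position: [0.5118, 0.1352, 0.0174]
tool_rot: [3.137, -0.003, 1.362]
ft_force: [-0.1, -0.3, -2.9]
opening: 0.0455
gripper_force: 30.0
```

Call:
apply_moves:
  commands:
    - {"tx": 0, "ty": 0, "tz": 1, "ax": 0, "ay": 0, "az": 0}
    - {"tx": 0, "ty": 0, "tz": 1, "ax": 0, "ay": 0, "az": 0}

```text
t: 12.72
position: [0.5109, 0.1351, 0.0153]
tool_rot: [3.139, -0.002, 1.362]
ft_force: [0.4, -0.4, -3.2]
opening: 0.0452
gripper_force: 30.0
```

Call:
apply_moves:
  commands:
    - {"tx": 0, "ty": 0, "tz": 1, "ax": 0, "ay": 0, "az": 0}
    - {"tx": 0, "ty": 0, "tz": 2, "ax": 0, "ay": 0, "az": 0}
    - {"tx": 0, "ty": 0, "tz": 2, "ax": 0, "ay": 0, "az": 0}

```text
t: 12.97
position: [0.5103, 0.1351, 0.0125]
tool_rot: [3.14, -0.001, 1.362]
ft_force: [0.5, -0.5, -3.3]
opening: 0.0453
gripper_force: 30.0
```

Call:
apply_moves:
  commands:
    - {"tx": 0, "ty": 0, "tz": 1, "ax": 0, "ay": 0, "az": 0}
    - {"tx": 0, "ty": 0, "tz": 1, "ax": 0, "ay": 0, "az": 0}

```text
t: 13.13
position: [0.5103, 0.135, 0.0114]
tool_rot: [3.14, -0.001, 1.362]
ft_force: [0.1, 0.3, -3.1]
opening: 0.0453
gripper_force: 30.0
```

Call:
apply_moves:
  commands:
    - {"tx": 0, "ty": 0, "tz": 1, "ax": 0, "ay": 0, "az": 0}
    - {"tx": 0, "ty": 0, "tz": 1, "ax": 0, "ay": 0, "az": 0}

```text
t: 13.3
position: [0.5105, 0.1351, 0.0111]
tool_rot: [3.14, -0.001, 1.362]
ft_force: [-3.3, -1.7, 2.8]
opening: 0.0453
gripper_force: 30.0
```

Call:
apply_moves:
  commands:
    - {"tx": 0, "ty": 0, "tz": 0, "ax": 0, "ay": 0, "az": 0}
    - {"tx": 0, "ty": 0, "tz": 0, "ax": 0, "ay": 0, "az": 0}
    - {"tx": 0, "ty": 0, "tz": -1, "ax": 0, "ay": 0, "az": 0}
    - {"tx": 0, "ty": 0, "tz": -1, "ax": 0, "ay": 0, "az": 0}
  grip: 62

```text
t: 13.63
position: [0.5108, 0.1351, 0.012]
tool_rot: [3.139, -0.002, 1.362]
ft_force: [0.7, -0.4, -0.0]
opening: 0.0615
gripper_force: 0.0
```

Call:
apply_moves:
  commands:
    - {"tx": 0, "ty": 0, "tz": -10, "ax": 0, "ay": 0, "az": 0}
    - {"tx": 0, "ty": 0, "tz": -40, "ax": 0, "ay": 0, "az": 0}
    - {"tx": 0, "ty": 0, "tz": -80, "ax": 0, "ay": 0, "az": 0}
    - {"tx": 0, "ty": 0, "tz": -120, "ax": 0, "ay": 0, "az": 0}
    - {"tx": 0, "ty": 0, "tz": -160, "ax": 0, "ay": 0, "az": 0}
    - {"tx": 0, "ty": 0, "tz": -200, "ax": 0, "ay": 0, "az": 0}
    - {"tx": 0, "ty": 0, "tz": -240, "ax": 0, "ay": 0, "az": 0}
    - {"tx": 0, "ty": 0, "tz": -240, "ax": 0, "ay": 0, "az": 0}

```text
t: 14.3
position: [0.5138, 0.1355, 0.2629]
tool_rot: [3.126, -0.007, 1.362]
ft_force: [1.6, -0.3, 0.8]
opening: 0.0622
gripper_force: 0.0
```

```bash
python3 - <<'E'
from h import *
R=Rtray(-1)
plan(([.5,.0,.28],R),(tw(-28,-66.7,100),R))
E
```

```text
now t14.30 [0.5138 0.1355 0.2629] [ 3.126 -0.007  1.362] open 0.0622
t [-135.3   14.8  -17.9] a [-0.0535 -0.4546 -0.2728] rows 4.3
t [-331.2   24.5   90.3] a [-0.0535 -0.4546 -0.2728] rows 8.3
```

Call:
apply_moves:
  commands:
    - {"tx": -135, "ty": 15, "tz": -18, "ax": -0.05, "ay": -0.4546, "az": -0.2728}
    - {"tx": -135, "ty": 15, "tz": -18, "ax": -0.05, "ay": -0.4546, "az": -0.2728}
    - {"tx": -135, "ty": 15, "tz": -18, "ax": -0.05, "ay": -0.4546, "az": -0.2728}
    - {"tx": -135, "ty": 15, "tz": -18, "ax": -0.05, "ay": -0.4546, "az": -0.2728}
    - {"tx": -331, "ty": 24, "tz": 90, "ax": -0.05, "ay": -0.4546, "az": -0.2728}
    - {"tx": -331, "ty": 24, "tz": 90, "ax": -0.05, "ay": -0.4546, "az": -0.2728}
    - {"tx": -331, "ty": 24, "tz": 90, "ax": -0.05, "ay": -0.4546, "az": -0.2728}
    - {"tx": -331, "ty": 24, "tz": 90, "ax": -0.05, "ay": -0.4546, "az": -0.2728}
    - {"tx": -331, "ty": 24, "tz": 90, "ax": -0.05, "ay": -0.4546, "az": -0.2728}
    - {"tx": -331, "ty": 24, "tz": 90, "ax": -0.05, "ay": -0.4546, "az": -0.2728}
    - {"tx": -331, "ty": 24, "tz": 90, "ax": -0.05, "ay": -0.4546, "az": -0.2728}
    - {"tx": -331, "ty": 24, "tz": 90, "ax": -0.05, "ay": -0.4546, "az": -0.2728}
  grip: 85

```text
t: 15.3
position: [0.4643, -0.1944, 0.1613]
tool_rot: [-3.13, 0.454, 1.639]
ft_force: [0.2, 0.0, 0.4]
opening: 0.085
gripper_force: 0.0
```

```bash
python3 - <<'E'
from h import *
plan((tw(-24.5,-66.7,6),Rtray(-1)))
E
```

```text
now t15.30 [ 0.4643 -0.1944  0.1613] [-3.13   0.454  1.639] open 0.085
t [-6.9  8.1 85.2] a [-0.018   0.0006  0.0052] rows 2.1
```

Call:
apply_moves:
  commands:
    - {"tx": -7, "ty": 8, "tz": 20, "ax": -0.016, "ay": 0, "az": 0.005}
    - {"tx": -7, "ty": 8, "tz": 35, "ax": -0.016, "ay": 0, "az": 0.005}
    - {"tx": -7, "ty": 8, "tz": 35, "ax": -0.016, "ay": 0, "az": 0.005}
    - {"tx": -7, "ty": 8, "tz": 35, "ax": -0.016, "ay": 0, "az": 0.005}

```text
t: 15.63
position: [0.4743, -0.2141, 0.1333]
tool_rot: [3.135, 0.454, 1.637]
ft_force: [-0.0, -0.1, 0.1]
opening: 0.0849
gripper_force: 0.0
```

```bash
python3 - <<'E'
from h import *
plan((tw(-24.5,-66.7,6),Rtray(-1)))
E
```

```text
now t15.63 [ 0.4743 -0.2141  0.1333] [3.135 0.454 1.637] open 0.0849
t [-0.9 -1.8 51.2] a [-0.0009  0.0006  0.0028] rows 1.2
```

Call:
apply_moves:
  commands:
    - {"tx": -1, "ty": -2, "tz": 25, "ax": 0, "ay": 0, "az": 0.002}
    - {"tx": -1, "ty": -2, "tz": 42, "ax": 0, "ay": 0, "az": 0.002}
    - {"tx": -1, "ty": -2, "tz": 51, "ax": 0, "ay": 0, "az": 0.002}
    - {"tx": -1, "ty": -2, "tz": 51, "ax": 0, "ay": 0, "az": 0.002}
    - {"tx": -1, "ty": -2, "tz": 51, "ax": 0, "ay": 0, "az": 0.002}

```text
t: 16.05
position: [0.4744, -0.2379, 0.0882]
tool_rot: [3.134, 0.455, 1.634]
ft_force: [0.0, 0.4, 0.4]
opening: 0.0849
gripper_force: 0.0
```

Call:
apply_moves:
  commands:
    - {"tx": 0, "ty": 0, "tz": 0, "ax": 0, "ay": 0, "az": 0}
    - {"tx": 0, "ty": 0, "tz": 0, "ax": 0, "ay": 0, "az": 0}
    - {"tx": 0, "ty": 0, "tz": 0, "ax": 0, "ay": 0, "az": 0}
    - {"tx": 0, "ty": 0, "tz": 0, "ax": 0, "ay": 0, "az": 0}
    - {"tx": 0, "ty": 0, "tz": 0, "ax": 0, "ay": 0, "az": 0}
    - {"tx": 0, "ty": 0, "tz": 0, "ax": 0, "ay": 0, "az": 0}
    - {"tx": 0, "ty": 0, "tz": 0, "ax": 0, "ay": 0, "az": 0}
    - {"tx": 0, "ty": 0, "tz": 0, "ax": 0, "ay": 0, "az": 0}
    - {"tx": 0, "ty": 0, "tz": 0, "ax": 0, "ay": 0, "az": 0}
  grip: 30

```text
t: 16.8
position: [0.4738, -0.2383, 0.0875]
tool_rot: [3.134, 0.455, 1.634]
ft_force: [-1.5, 1.3, 2.7]
opening: 0.0456
gripper_force: 30.0
```

```bash
python3 - <<'E'
from h import *
o=r.get_obs();print((TR.T@(np.array(o["position"])-TO)*1000).round(1))
plan(([.44,.0,.28],Rdown(TY)),(ttw(-62,-81,150),Rdown(TY)))
E
```

```text
[-23.8 -67.3   5.5]
now t16.80 [ 0.4738 -0.2383  0.0875] [3.134 0.455 1.634] open 0.0456
t [ 131.   -16.7 -278.5] a [0.0692 0.4508 0.2695] rows 7.4
t [ 335.2  -63.3 -233.9] a [0.0692 0.4508 0.2695] rows 9.9
```

Call:
apply_moves:
  commands:
    - {"tx": 0, "ty": 0, "tz": -20, "ax": 0, "ay": 0, "az": 0}
    - {"tx": 5, "ty": 0, "tz": -55, "ax": 0, "ay": 0, "az": 0}
    - {"tx": 10, "ty": 0, "tz": -95, "ax": 0, "ay": 0, "az": 0}
    - {"tx": 20, "ty": 0, "tz": -130, "ax": 0, "ay": 0, "az": 0}
    - {"tx": 131, "ty": -17, "tz": -278, "ax": 0.0692, "ay": 0.4508, "az": 0.2695}
    - {"tx": 131, "ty": -17, "tz": -278, "ax": 0.0692, "ay": 0.4508, "az": 0.2695}
    - {"tx": 131, "ty": -17, "tz": -278, "ax": 0.0692, "ay": 0.4508, "az": 0.2695}
    - {"tx": 131, "ty": -17, "tz": -278, "ax": 0.0692, "ay": 0.4508, "az": 0.2695}
    - {"tx": 131, "ty": -17, "tz": -278, "ax": 0.0692, "ay": 0.4508, "az": 0.2695}
    - {"tx": 335, "ty": -63, "tz": -234, "ax": 0.0692, "ay": 0.4508, "az": 0.2695}
    - {"tx": 335, "ty": -63, "tz": -234, "ax": 0.0692, "ay": 0.4508, "az": 0.2695}
    - {"tx": 335, "ty": -63, "tz": -234, "ax": 0.0692, "ay": 0.4508, "az": 0.2695}

```text
t: 17.8
position: [0.4069, 0.0942, 0.2031]
tool_rot: [3.14, -0.0, 1.36]
ft_force: [1.1, 0.8, -3.2]
opening: 0.0455
gripper_force: 30.0
```

Call:
apply_moves:
  commands:
    - {"tx": 0, "ty": 0, "tz": 0, "ax": 0, "ay": 0, "az": 0}

```text
t: 17.88
position: [0.402, 0.0974, 0.1976]
tool_rot: [-3.132, 0.001, 1.365]
ft_force: [-0.8, -0.7, -3.4]
opening: 0.0453
gripper_force: 30.0
```

```bash
python3 - <<'E'
from h import *
print(r.get_obs()["dq"]);plan((ttw(-62,-81,90),Rdown(TY)))
E
```

```text
[-0.07559054  0.00439257 -0.08452981 -0.04890143  0.05415782 -0.12044489]
now t17.88 [0.402  0.0974 0.1976] [-3.132e+00  1.000e-03  1.365e+00] open 0.0453
t [ 58.  -30.  107.8] a [-0.0094  0.0007  0.0038] rows 3.0
```

Call:
apply_moves:
  commands:
    - {"tx": 58, "ty": -28, "tz": 50, "ax": -0.006, "ay": 0, "az": 0.003}
    - {"tx": 58, "ty": -28, "tz": 50, "ax": -0.006, "ay": 0, "az": 0.003}
    - {"tx": 58, "ty": -28, "tz": 50, "ax": -0.006, "ay": 0, "az": 0.003}
    - {"tx": 58, "ty": -28, "tz": 80, "ax": -0.006, "ay": 0, "az": 0.003}
    - {"tx": 58, "ty": -28, "tz": 105, "ax": -0.006, "ay": 0, "az": 0.003}
    - {"tx": 58, "ty": -28, "tz": 105, "ax": -0.006, "ay": 0, "az": 0.003}
    - {"tx": 58, "ty": -28, "tz": 105, "ax": -0.006, "ay": 0, "az": 0.003}

```text
t: 18.47
position: [0.3903, 0.1554, 0.0977]
tool_rot: [3.139, 0.002, 1.358]
ft_force: [0.9, 0.3, -1.5]
opening: 0.0456
gripper_force: 30.0
```

```bash
python3 - <<'E'
from h import *
plan((ttw(-62,-81,10.5),Rdown(TY)))
E
```

```text
now t18.47 [0.3903 0.1554 0.0977] [3.139e+00 2.000e-03 1.358e+00] open 0.0456
t [ 3.7 -8.  87.2] a [ 0.0027  0.0021 -0.0029] rows 2.1
```

Call:
apply_moves:
  commands:
    - {"tx": 3, "ty": -5, "tz": 30, "ax": 0.001, "ay": 0.001, "az": -0.002}
    - {"tx": 3, "ty": -5, "tz": 60, "ax": 0.001, "ay": 0.001, "az": -0.002}
    - {"tx": 3, "ty": -5, "tz": 76, "ax": 0.001, "ay": 0.001, "az": -0.002}
    - {"tx": 3, "ty": -5, "tz": 80, "ax": 0.001, "ay": 0.001, "az": -0.002}
    - {"tx": 3, "ty": -5, "tz": 82, "ax": 0.001, "ay": 0.001, "az": -0.002}
    - {"tx": 3, "ty": -5, "tz": 83, "ax": 0.001, "ay": 0.001, "az": -0.002}

```text
t: 18.97
position: [0.3896, 0.1602, 0.0177]
tool_rot: [3.134, -0.002, 1.36]
ft_force: [-0.2, -0.2, -1.6]
opening: 0.0452
gripper_force: 30.0
```

Call:
apply_moves:
  commands:
    - {"tx": 0, "ty": 0, "tz": 1, "ax": 0, "ay": 0, "az": 0}
    - {"tx": 0, "ty": 0, "tz": 1, "ax": 0, "ay": 0, "az": 0}

```text
t: 19.13
position: [0.3894, 0.1603, 0.0163]
tool_rot: [3.134, -0.002, 1.36]
ft_force: [-1.0, -0.0, -2.6]
opening: 0.0459
gripper_force: 30.0
```

Call:
apply_moves:
  commands:
    - {"tx": 0, "ty": 0, "tz": 1, "ax": 0, "ay": 0, "az": 0}
    - {"tx": 0, "ty": 0, "tz": 1, "ax": 0, "ay": 0, "az": 0}

```text
t: 19.3
position: [0.3885, 0.1602, 0.0144]
tool_rot: [3.135, -0.001, 1.361]
ft_force: [0.2, 0.1, -2.1]
opening: 0.0454
gripper_force: 30.0
```

Call:
apply_moves:
  commands:
    - {"tx": 0, "ty": 0, "tz": 1, "ax": 0.003, "ay": 0, "az": 0}
    - {"tx": 0, "ty": 0, "tz": 2, "ax": 0.003, "ay": 0, "az": 0}
    - {"tx": 0, "ty": 0, "tz": 2, "ax": 0.003, "ay": 0, "az": 0}

```text
t: 19.55
position: [0.3879, 0.16, 0.0115]
tool_rot: [3.14, -0.001, 1.36]
ft_force: [0.3, 0.4, -1.7]
opening: 0.0455
gripper_force: 30.0
```

Call:
apply_moves:
  commands:
    - {"tx": 0, "ty": 0, "tz": 1, "ax": 0, "ay": 0, "az": 0}
    - {"tx": 0, "ty": 0, "tz": 1, "ax": 0, "ay": 0, "az": 0}

```text
t: 19.72
position: [0.388, 0.16, 0.0108]
tool_rot: [3.139, -0.001, 1.36]
ft_force: [0.4, -0.3, -0.5]
opening: 0.0452
gripper_force: 30.0
```

Call:
apply_moves:
  commands:
    - {"tx": 0, "ty": 0, "tz": 1, "ax": 0, "ay": 0, "az": 0}
    - {"tx": 0, "ty": 0, "tz": 1, "ax": 0, "ay": 0, "az": 0}

```text
t: 19.88
position: [0.3881, 0.16, 0.0106]
tool_rot: [3.14, -0.001, 1.361]
ft_force: [-4.6, -2.8, 9.9]
opening: 0.045
gripper_force: 30.0
```

Call:
apply_moves:
  commands:
    - {"tx": 0, "ty": 0, "tz": 0, "ax": 0, "ay": 0, "az": 0}
    - {"tx": 0, "ty": 0, "tz": -1, "ax": 0, "ay": 0, "az": 0}
    - {"tx": 0, "ty": 0, "tz": -1, "ax": 0, "ay": 0, "az": 0}
    - {"tx": 0, "ty": 0, "tz": -1, "ax": 0, "ay": 0, "az": 0}
  grip: 62

```text
t: 20.22
position: [0.3882, 0.1601, 0.0108]
tool_rot: [3.139, -0.001, 1.361]
ft_force: [1.2, -0.3, -1.0]
opening: 0.0613
gripper_force: 0.0
```

Call:
apply_moves:
  commands:
    - {"tx": 0, "ty": 0, "tz": -10, "ax": 0, "ay": 0, "az": 0}
    - {"tx": 0, "ty": 0, "tz": -40, "ax": 0, "ay": 0, "az": 0}
    - {"tx": 0, "ty": 0, "tz": -80, "ax": 0, "ay": 0, "az": 0}
    - {"tx": 0, "ty": 0, "tz": -120, "ax": 0, "ay": 0, "az": 0}
    - {"tx": 0, "ty": 0, "tz": -160, "ax": 0, "ay": 0, "az": 0}
    - {"tx": 0, "ty": 0, "tz": -200, "ax": 0, "ay": 0, "az": 0}
    - {"tx": 0, "ty": 0, "tz": -240, "ax": 0, "ay": 0, "az": 0}
    - {"tx": -160, "ty": 0, "tz": -240, "ax": 0, "ay": 0, "az": 0}
    - {"tx": -160, "ty": 0, "tz": -240, "ax": 0, "ay": 0, "az": 0}
    - {"tx": -160, "ty": 0, "tz": -240, "ax": 0, "ay": 0, "az": 0}
    - {"tx": -160, "ty": 0, "tz": -240, "ax": 0, "ay": 0, "az": 0}
    - {"tx": -160, "ty": 0, "tz": -240, "ax": 0, "ay": 0, "az": 0}

```text
t: 21.22
position: [0.3529, -0.0018, 0.2515]
tool_rot: [3.138, 0.001, 1.354]
ft_force: [-0.4, -0.1, -0.5]
opening: 0.0617
gripper_force: 0.0
```

```bash
python3 - <<'E'
from h import *
out=np.zeros((600,800,3),np.uint8)
for n,(x,y,w,h),f,(X,Y) in (("scene",(220,170,290,230),1.5,(0,0)),("top",(140,130,230,210),1.7,(400,255)),("wrist",(0,0,640,480),.6,(0,345))):
    im=r.get_image(n)[:,:,::-1]; cv2.imwrite(f"pics/{n}9.png",im); c=cv2.resize(im[y:y+h,x:x+w],None,fx=f,fy=f,interpolation=cv2.INTER_CUBIC); c=c[:600-Y,:800-X]; out[Y:Y+c.shape[0],X:X+c.shape[1]]=c
cv2.imwrite("pics/fin.png",out)
E
```

```text
(no output)
```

View pics/fin.png

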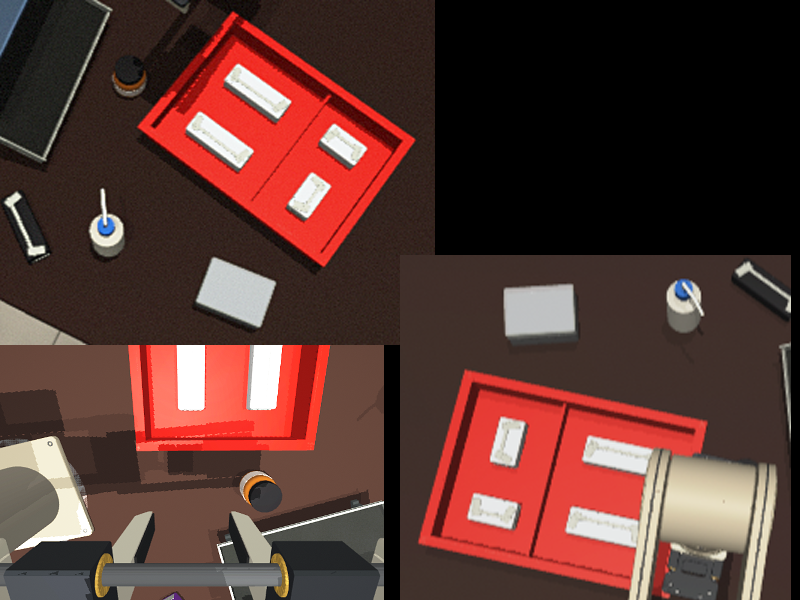

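The tote holds both long packs in the bigger compartment and the short pack beside the tote pack, all flat. The bystanders haven't moved. I'll check squareness numerically before handing in.

```bash
python3 - <<'E'
from h import *
C=cam("scene");im=cv2.imread("pics/scene9.png");hsv=cv2.cvtColor(im,cv2.COLOR_BGR2HSV)
m=((hsv[:,:,1]<70)&(hsv[:,:,2]>150)).astype(np.uint8)
for c in cv2.findContours(m,cv2.RETR_EXTERNAL,cv2.CHAIN_APPROX_NONE)[0]:
    x,y=c[:,0].mean(0)
    if cv2.contourArea(c)>150 and 330<x<480 and 200<y<320:
        P=np.array([(onz(C,p,.039)[:2]-TC[:2])*1000 for p in c[:,0]],np.float32); a=np.radians(TY); P=P@np.array([[np.cos(a),-np.sin(a)],[np.sin(a),np.cos(a)]],np.float32)
        print(cv2.minAreaRect(P))
print(r.get_obs()["t"])
E
```

```text
((51.21595764160156, 115.71617889404297), (79.06913757324219, 45.12053298950195), 0.7581656575202942)
((-69.92066955566406, 110.97949981689453), (78.97776794433594, 45.16804885864258), 89.31434631347656)
((68.37942504882812, -79.88574981689453), (45.205299377441406, 128.74803161621094), 0.1547410786151886)
((-56.139122009277344, -80.5769271850586), (45.03601837158203, 129.27908325195312), 0.029788343235850334)
21.3667
```

All the packs are within 1° of square.

```bash
python3 -c "
from bench import r
print(r.sign_off())"
```

```text
the job is handed in; nothing more can be done
None
```

The three packs are in the red tote as asked: both long ones in the bigger compartment and the short one beside the pack already there, all lying flat and within 1° of square, and I handed the job in at about 21 s.

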